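# Stow the nested pots under the ratchet hold-down

### The arm

A 6-joint arm with a two-finger parallel gripper is mounted at the origin on the work surface. World frame = base frame: x ahead of the robot, y to its left, z up, the work surface at z = 0. Lengths are in m, angles in rad, forces in N, time in s.
With the tool pointing down it reaches from about 0.325 to 0.85 m from the base axis. Payload 15.5 kg.
Tool frame: the origin (TCP) lies midway between the tips of the shut fingers; the grasp point (between the pads) lies 19 mm behind it; z points along the fingers, y is the direction in which the jaws open and shut (so a half turn about z gives the same grasp; the last joint's range is limited). The gripper opens to 91 mm and grips with 3 to 60 N. Pads are 32 mm wide; open, the fingers measure 118 mm over their backs; the gripper's body (76 mm by 178 mm) begins 60 mm behind the grasp point.
Start: joints at [1.246, 0.494, 1.345, -0, 1.302, -0.096], TCP at [0.142, 0.609, 0.214] pointing down, gripper open.
Joint ranges: [-2.91, 2.91], [-0.82, 2.16], [0.22, 2.67], [-1.22, 4.37], [0.12, 2.79], [-3.08, 3.08]. Speed limits (rad/s): [1.89, 1.89, 2.57, 3.01, 3.01, 3.01].

### API

Orientations are given as a unit quaternion [w, x, y, z].
In Python, from cell import sense, capture, camera_info, bot gives the robot as it stands. The module is installed in compiled form; this text tells all that it offers.
- The arm moves only by the tool move_arm, never from a script. Its argument "steps" is one flat list of numbers, 7 for each row, row after row: the turn, a rotation vector about the tool's x, y, z in units of 5 degrees (1.0 is 5 degrees), then the shift along the tool's x, y, z in units of 50 mm (1.0 is 50 mm), then the gripper command: -1 is shut, 1 is fully open, values between are in proportion. A call has 1 to 5 rows; each row shifts and turns the pose as measured when the row begins, along the tool's axes as they then stand; what a row does not reach is not made up. A row lasts 1/10 s, in which the tool goes at most 50 mm and 8.59 degrees, less where a joint would pass 70% of its speed; a pose out of reach is approached as far as the arm can. A call is refused whole if a number of a shift passes 1 or a number of a turn 1, either way. A call with a gripper value outside its range is refused whole. The fingers move at their own pace and stop on an object; the grip force is fixed at half the most. Time passes only in rows, so rows that do not move let the fingers close. It gives the time, the measured TCP pose, the force and the opening at its end, in the units of the state.
- sense(): the state, without advancing time (a new reading comes with each control period).
- capture(name): name is "scene" or "top"; returns the picture (400x640x3 uint8, blue, green, red); there is no depth.
- camera_info(name): a dict with "camera_matrix" (3x3 intrinsics, pixels), "R" (3x3) and "t" (3): a world point X has camera coordinates R X + t. Camera axes: x right, y down, z forward; pixel columns grow to the right and rows downward; lengths in m; the calibration is good to about 2 mm. A picture is of the moment at which its call begins. camera_info takes no time and is no camera call.
- bot.finish_job(): hands the job in, once; it reports no verdict.
The state is a dict: "t": time; "qpos": joint angles; "qd": joint speeds; "tau": joint torques, N m; "ee_pos": TCP position; "tcp_rot": TCP orientation; "ft_force": force on the tool from outside, world axes, zero at the start; "wrist_torque": the same for the moment, N m; "opening": finger opening in m.
Only numpy, scipy, OpenCV 4.12 (cv2) and the standard library are available. Lean on these libraries where they do the work, as an engineer would, in place of code of your own. Each camera call takes 0.05 s, during which the arm holds its last target. There are 200 camera calls.

### The job

Raise the arm of the ratchet hold-down by its wooden grip, clicking up past the teeth with the release lever left alone and without straining against the rubber stop (30 N at most), until it stands by itself in the top notch, and slide the paddle with the upturned pots in under its foot, fully home against the back stop. Then squeeze the release lever to the wooden grip, lower the arm onto the pots, press it down with about 15 N (never over 25 N) for half a second with the lever still squeezed, and let go so that the foot is left resting on the pots. Do not disturb the torch, the tub or the watering rose.

Things in the scene. Friction and masses are not known exactly. Their poses are not given: they have to be found in the camera images.
- home (a point): Fixed point of the hold-down stand, on the shelf surface straight below the centre of the foot; x axis from the stand's open front to its mast at the back, y sideways, z up. The pots are home when their axis is here. Two 12 mm high side guides have inner faces at y = +-47 mm from x = -10 to 47 mm and flare out at the front, to about +-60 mm at x = -42 mm
- stop_face (a point): Middle of the front face of the back stop, a 20 mm high block, 45.5 mm behind home (+x). The paddle's round nose (radius 45 mm) butts against it when the pots are home. Axes as home's
- top_stop: Black rubber stop block (34 x 32 x 10 mm) on top of the mast; origin at the centre of its underside, 180 mm above the shelf. The mast below is a toothed steel bar about 20 x 20 mm, in home's frame at x = 75 to 95, y = -16 to 2 mm. Axes as home's
- press_arm (a joint): Height of the grey hold-down arm, in m; 0 in the lowest notch, growing upwards. Notches every 0.012 up to 0.060 (the top). The sprung pawl lets it rise with up to about 8 N of drag per tooth and keeps it from falling below the last notch passed. At about 0.065 it meets the springy rubber stop (some 2.5 N per mm). The arm weighs about 5 N and drops by itself when the pawl is out, unless held by the wooden grip
- foot (a point): Centre of the underside of the arm's round, springy rubber foot (40 mm across; it gives about 1 mm per 14 N). 48 mm above the shelf when press_arm is 0, moving up with it. Axes as home's
- post_grip (a point): On the axis of the arm's upright square wooden grip (18 x 18 mm, 80 mm tall, outer face at y = -22), 20 mm below its top. In home's frame at x = 25, y = -13, z = 167 mm + press_arm. Grip it from above across x, or across y with one finger in the gap before the lever. Axes as home's
- lever_grip (a point): Outer face of the steel release lever, an upright plate (22 mm wide in x, 8 thick) at the +y side of the wooden grip and as tall, with a gap of some 30 mm between them. Over both outer faces it is about 60 mm along y; squeezed right in, about 43 mm. It moves with the arm and tilts when squeezed. At post_grip's height
- release_lever (a joint): Angle of the release lever with its pawl, rad: 0 with the pawl fully in, up to about 0.13 as it rides over a tooth by itself, 0.25 squeezed right in towards the wooden grip (-y). The pawl is out of the teeth above 0.15; hold it over 0.18 to lower. Spring: 4 to 7 N at the plate; let go, it springs back until the pawl meets the teeth
- pots_top (a point): Centre of the flat top (54 mm across) of two nested terracotta pots upside down on the paddle, 76 mm above the shelf, 76 mm across at the rim. Its x axis points from the paddle's handle to its round nose. Pots and paddle are one loose piece of about 0.5 kg that slides easily: a waxed round board 90 mm across, 10 thick, centred under the pots, with a 56 mm wide tail and the handle
- paddle_grip (a point): Grip point of the paddle's upright handle block, 90 mm behind the pots' axis (paddle -x), 45 mm above the shelf. The block is 16 mm thick (along paddle x), 30 mm wide (along paddle y) and reaches 64 mm above the shelf. Grip it across its 30 mm width
- torch: Black torch standing on its head, 140 mm high, 52 mm across at the foot; origin at its foot. Leave alone
- tub: Flip-top tub, 76 mm across, 72 mm high; origin under its centre. Leave alone
- rose: Plastic watering rose standing on its wide face, 72 mm across, 70 mm high; origin under its centre. Leave alone

How it is judged:
By the outcome, as a careful person would: the job done as asked, in the order asked, and still so for the second after the job is handed in, with the robot touching nothing.
It also fails if it takes over 72 s, if anything falls off the work surface, if the arm or the gripper's body presses on something with over 40 N, if the wrist force passes 120 N, or if a joint passes its speed limit or range.

## Working session

There is one attempt and no reset: what is moved stays moved. The work goes in short steps, Python scripts to look and compute and a tool call to move; the robot and the scene stay as the last step left them, time stands still between calls to the robot, and variables do not carry over. Pictures are saved under pics/ and viewed, about 8 in all and at most 12, crops included, and the job is handed in when it is done.

Besides the shell and the picture viewer there is one more tool, called after ">>>" by a JSON object that holds its "method" and its "body", one argument or row to a line. move_arm: Moves the arm, as the interface text tells. Its arguments: {"type":"object","properties":{"steps":{"type":"array"}},"required":["steps"]}

```bash
mkdir -p pics; python3 - <<'E'
from cell import sense,capture,camera_info
import cv2
s=sense();print({k:s[k] for k in('t','ee_pos','tcp_rot','opening','ft_force')})
for n in('scene','top'):
    cv2.imwrite(f'pics/{n}0.png',capture(n));c=camera_info(n);print(n,c)
E
```

```text
{'t': 0.0, 'ee_pos': array([0.14162906, 0.60833283, 0.21332426]), 'tcp_rot': array([-1.31533030e-04,  1.14158957e-01,  9.93462298e-01, -6.15010554e-04]), 'opening': 0.09097801043556474, 'ft_force': array([ 0.3929978 , -0.46666094,  0.25613574])}
scene {'camera_matrix': array([[390.28370659,   0.        , 320.67826609],
       [  0.        , 390.28370659, 196.89412127],
       [  0.        ,   0.        ,   1.        ]]), 'R': array([[ 6.33916880e-01,  7.73401175e-01, -1.06491872e-04],
       [ 4.94733271e-01, -4.05613062e-01, -7.68581183e-01],
       [-5.94464785e-01,  4.87163900e-01, -6.39752260e-01]]), 't': array([-0.4212676 , -0.18567711,  1.33818706])}
top {'camera_matrix': array([[432.49249925,   0.        , 311.40257161],
       [  0.        , 432.49249925, 201.3233512 ],
       [  0.        ,   0.        ,   1.        ]]), 'R': array([[ 0.00138501, -0.99945334, -0.033032  ],
       [-0.98159276,  0.00494972, -0.19092184],
       [ 0.19098097,  0.0326884 , -0.9810493 ]]), 't': array([0.05048808, 0.63084222, 0.79813173])}
```

View pics/scene0.png

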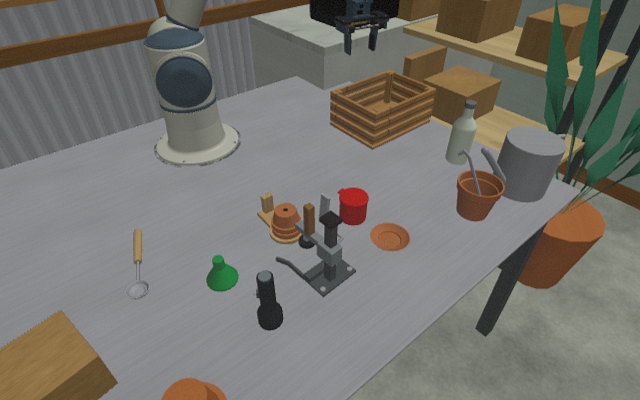

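View pics/top0.png

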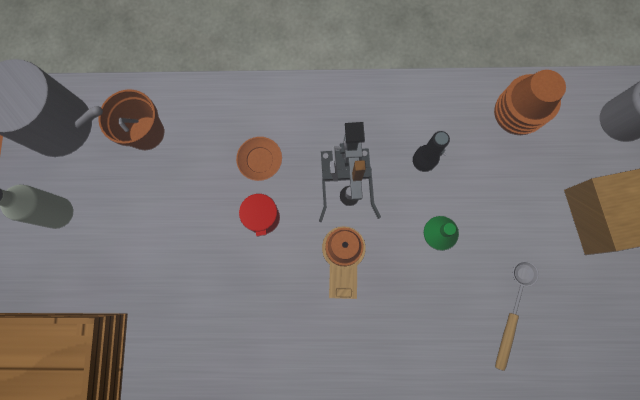

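The scene shows the stand (mast ≈ (328,250)), the pots (285,215), and the torch, rose and tub around them. In the top view, the stand is at about (350,165), the pots top at (345,244), the tub at (258,213), the rose at (441,233) and the torch at (430,150). I'll zoom in next.

```bash
python3 - <<'E'
import cv2
a=cv2.imread('pics/top0.png')[110:310,290:390];b=cv2.imread('pics/scene0.png')[170:310,250:370]
a=cv2.resize(a,None,fx=3,fy=3,interpolation=2);b=cv2.resize(b,(480,560),interpolation=2)
import numpy as np
c=np.zeros((600,790,3),'uint8');c[:600,:300]=a;c[:560,310:790]=b
cv2.imwrite('pics/z0.png',c)
E
```

```text
(no output)
```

View pics/z0.png

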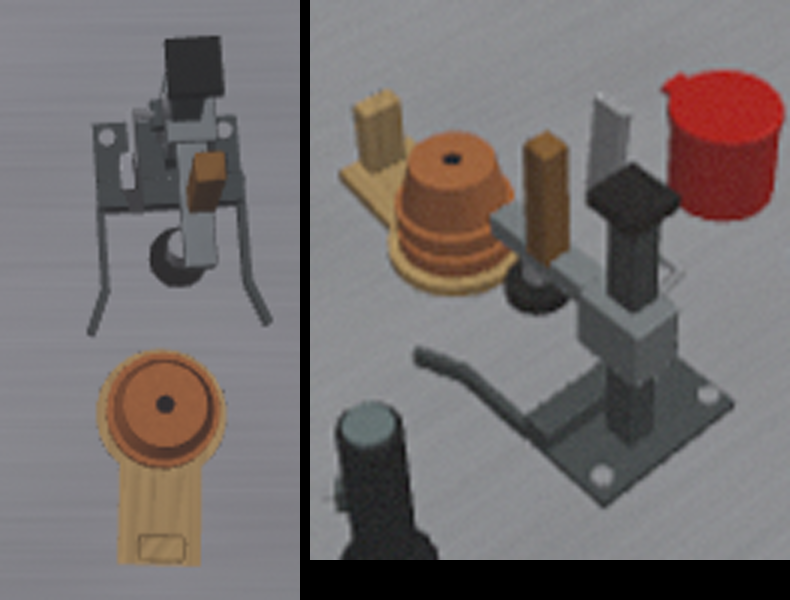

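```bash
cat > h.py <<'E'
import numpy as np
from cell import sense,capture,camera_info
from scipy.optimize import least_squares
CI={n:camera_info(n) for n in('scene','top')}
def proj(n,X):
    c=CI[n];p=c['camera_matrix']@(c['R']@np.asarray(X,float)+c['t']);return p[:2]/p[2]
def rz(a):return np.array([[np.cos(a),-np.sin(a),0],[np.sin(a),np.cos(a),0],[0,0,1]])
E
python3 - <<'E'
from h import *
T=lambda x,y:('top',290+x/3,110+y/3)
S=lambda x,y:('scene',250+(x-310)/4,170+y/4)
def fit(obs,x0):
    def r(q):
        o=[]
        for (n,u,v),P,k in obs:
            X=rz(q[2])@(np.array(P)/1e3)+[q[0],q[1],k*q[3]]
            o+=list(proj(n,X)-[u,v])
        return np.array(o)
    s=least_squares(r,x0,loss='soft_l1');print(np.round(s.x,4));print(np.round(r(s.x).reshape(-1,2),1).tolist());return s.x
q=fit([(T(108,290),(-10,47,12),0),(T(247,278),(-10,-47,12),0),(T(97,335),(-42,60,12),0),(T(262,324),(-42,-60,12),0),
 (T(194,66),(85,-7,190),0),(S(634,196),(85,-7,190),0),(S(546,142),(25,-13,187),1)],[.6,-.05,0,0])
p=fit([(T(165,404),(0,0,76),0),(S(453,159),(0,0,76),0),(T(162,547),(-90,0,64),0),(S(378,98),(-90,0,64),0)],[.5,-.05,0,0])
print('pots in home',rz(-q[2])@np.array([p[0]-q[0],p[1]-q[1],0]),'yaw rel',p[2]-q[2])
for nm,P in dict(foot=(0,0,48),griptop=(25,-13,187),levertop=(25,34,187),stop=(45.5,0,20)).items():
    X=rz(q[2])@(np.array(P)/1e3)+[q[0],q[1],0]; t=proj('top',X);s=proj('scene',X)
    print(nm,X.round(4),'topcrop',((t-[290,110])*3).round(),'scenecrop',((s-[250,170])*4+[310,0]).round())
for n,u,v,z in(('tub',258,213,.072),('rose',450,229,.07),('torch',441,139,.14)):
    X=least_squares(lambda w:proj('top',[w[0],w[1],z])-[u,v],[.5,0]).x;print(n,X.round(3))
E
```

```text
[ 6.435e-01 -2.700e-02  6.400e-02 -6.000e-04]
[[0.5, -0.7], [-1.0, 0.3], [-1.0, -0.2], [1.6, -0.4], [-0.7, -0.4], [-0.9, -1.6], [-1.3, 0.0]]
[ 0.5442 -0.0148 -0.0325  0.    ]
[[-0.4, -0.4], [-0.8, -0.2], [-0.5, -0.1], [-0.8, 0.4]]
pots in home [-0.09839743  0.01851073  0.        ] yaw rel -0.0965263230758272
foot [ 0.6435 -0.027   0.048 ] topcrop [178. 259.] scenecrop [534. 290.]
griptop [ 0.6693 -0.0384  0.187 ] topcrop [211. 165.] scenecrop [541. 141.]
levertop [0.6663 0.0085 0.187 ] topcrop [128. 171.] scenecrop [607. 102.]
stop [ 0.6889 -0.0241  0.02  ] topcrop [171. 204.] scenecrop [587. 366.]
tub [0.606 0.154]
rose [ 0.574 -0.218]
torch [ 0.731 -0.191]
```

```bash
cat >> h.py <<'E'
H=np.array([.6435,-.027,0]);YAW=.064
def hw(x,y,z):return (rz(YAW)@(np.array([x,y,z])/1e3)+H)
def pose():
    s=sense();w,x,y,z=s['tcp_rot'];
    from scipy.spatial.transform import Rotation as R
    M=R.from_quat([x,y,z,w]).as_matrix();return s,M
def plan(tgt,yaw_deg,n,grip):
    """tgt TCP world; yaw of tool y"""
    s,M=pose();p=s['ee_pos'];a=np.arctan2(M[1,1],M[0,1])
    d=np.deg2rad(yaw_deg)-a;d=(d+np.pi)%(2*np.pi)-np.pi
    print('at',p.round(4),'yaw',np.rad2deg(a).round(1),'tilt',M[:,2].round(3),'F',s['ft_force'].round(1),'op',round(s['opening'],4),'t',s['t'])
    step=(np.array(tgt)-p)/n
    for k in range(n):
        b=a+d*k/n;ax=np.array([[-np.sin(b),np.cos(b),0],[np.cos(b),np.sin(b),0],[0,0,-1]])
        print([0,0,round(-np.rad2deg(d)/n/5,2)]+(ax@step/.05).round(2).tolist()+[grip])
E
python3 - <<'E'
from h import *
t=hw(25,-13,270);print(t)
plan(t,3.7,20,-.12)
E
```

```text
[ 0.66928025 -0.03837448  0.27      ]
at [0.1417 0.6084 0.2134] yaw 76.9 tilt [-0.    -0.001 -1.   ] F [ 0.6  0.5 -0.2] op 0.0911 t 0.1
[0, 0, np.float64(0.73), -0.66, -0.51, -0.06, -0.12]
[0, 0, np.float64(0.73), -0.69, -0.47, -0.06, -0.12]
[0, 0, np.float64(0.73), -0.72, -0.42, -0.06, -0.12]
[0, 0, np.float64(0.73), -0.75, -0.38, -0.06, -0.12]
[0, 0, np.float64(0.73), -0.77, -0.33, -0.06, -0.12]
[0, 0, np.float64(0.73), -0.79, -0.28, -0.06, -0.12]
[0, 0, np.float64(0.73), -0.8, -0.23, -0.06, -0.12]
[0, 0, np.float64(0.73), -0.82, -0.17, -0.06, -0.12]
[0, 0, np.float64(0.73), -0.83, -0.12, -0.06, -0.12]
[0, 0, np.float64(0.73), -0.83, -0.07, -0.06, -0.12]
[0, 0, np.float64(0.73), -0.83, -0.02, -0.06, -0.12]
[0, 0, np.float64(0.73), -0.83, 0.04, -0.06, -0.12]
[0, 0, np.float64(0.73), -0.83, 0.09, -0.06, -0.12]
[0, 0, np.float64(0.73), -0.82, 0.14, -0.06, -0.12]
[0, 0, np.float64(0.73), -0.81, 0.2, -0.06, -0.12]
[0, 0, np.float64(0.73), -0.8, 0.25, -0.06, -0.12]
[0, 0, np.float64(0.73), -0.78, 0.3, -0.06, -0.12]
[0, 0, np.float64(0.73), -0.76, 0.35, -0.06, -0.12]
[0, 0, np.float64(0.73), -0.74, 0.39, -0.06, -0.12]
[0, 0, np.float64(0.73), -0.71, 0.44, -0.06, -0.12]
```

>>> {"method": "move_arm", "body": {
  "steps": [0,0,0.73,-0.66,-0.51,-0.25,-0.12,0,0,0.73,-0.69,-0.47,-0.25,-0.12,0,0,0.73,-0.72,-0.42,-0.25,-0.12,0,0,0.73,-0.75,-0.38,-0.25,-0.12,0,0,0.73,-0.77,-0.33,-0.2,-0.12]
}}

```text
t: 0.6
ee_pos: [0.2734, 0.4427, 0.2718]
tcp_rot: [-0.001, 0.272, 0.962, -0.003]
ft_force: [0.3, 0.4, 0.2]
opening: 0.0541
```

>>> {"method": "move_arm", "body": {
  "steps": [0,0,0.73,-0.79,-0.28,0,-0.12,0,0,0.73,-0.8,-0.23,0,-0.12,0,0,0.73,-0.82,-0.17,0,-0.12,0,0,0.73,-0.83,-0.12,0,-0.12,0,0,0.73,-0.83,-0.07,0,-0.12]
}}

```text
t: 1.1
ee_pos: [0.4082, 0.2725, 0.2735]
tcp_rot: [-0.0, 0.427, 0.904, -0.002]
ft_force: [0.8, 0.8, -0.1]
opening: 0.0402
```

```bash
python3 - <<'E'
from h import *
plan(hw(25,-13,270),3.7,12,-.12)
E
```

```text
at [0.4082 0.2725 0.2735] yaw 39.4 tilt [-0.002 -0.004 -1.   ] F [ 0.8  0.8 -0.1] op 0.0402 t 1.1
[0, 0, np.float64(0.6), -0.68, 0.01, 0.01, -0.12]
[0, 0, np.float64(0.6), -0.68, 0.04, 0.01, -0.12]
[0, 0, np.float64(0.6), -0.67, 0.08, 0.01, -0.12]
[0, 0, np.float64(0.6), -0.67, 0.11, 0.01, -0.12]
[0, 0, np.float64(0.6), -0.66, 0.15, 0.01, -0.12]
[0, 0, np.float64(0.6), -0.65, 0.18, 0.01, -0.12]
[0, 0, np.float64(0.6), -0.64, 0.21, 0.01, -0.12]
[0, 0, np.float64(0.6), -0.63, 0.25, 0.01, -0.12]
[0, 0, np.float64(0.6), -0.62, 0.28, 0.01, -0.12]
[0, 0, np.float64(0.6), -0.6, 0.31, 0.01, -0.12]
[0, 0, np.float64(0.6), -0.58, 0.34, 0.01, -0.12]
[0, 0, np.float64(0.6), -0.57, 0.37, 0.01, -0.12]
```

Tracking is accurate. I'll continue.

>>> {"method": "move_arm", "body": {
  "steps": [0,0,0.6,-0.68,0.01,0.01,-0.12,0,0,0.6,-0.68,0.04,0.01,-0.12,0,0,0.6,-0.67,0.08,0.01,-0.12,0,0,0.6,-0.67,0.11,0.01,-0.12,0,0,0.6,-0.66,0.15,0.01,-0.12]
}}

```text
t: 1.6
ee_pos: [0.52, 0.1342, 0.2705]
tcp_rot: [-0.0, 0.547, 0.837, -0.003]
ft_force: [-0.1, 0.8, 0.5]
opening: 0.04
```

>>> {"method": "move_arm", "body": {
  "steps": [0,0,0.6,-0.65,0.18,0.01,-0.12,0,0,0.6,-0.64,0.21,0.01,-0.12,0,0,0.6,-0.63,0.25,0.01,-0.12,0,0,0.6,-0.62,0.28,0.01,-0.12,0,0,0.6,-0.6,0.31,0.01,-0.12]
}}

```text
t: 2.1
ee_pos: [0.6288, -0.0042, 0.2665]
tcp_rot: [-0.001, 0.656, 0.755, -0.004]
ft_force: [0.7, 0.4, -0.1]
opening: 0.0399
```

>>> {"method": "move_arm", "body": {
  "steps": [0,0,0.6,-0.58,0.34,0.01,-0.12,0,0,0.6,-0.57,0.37,0.01,-0.12,0,0,0,0,0,0,-0.12]
}}

```text
t: 2.4
ee_pos: [0.6731, -0.0633, 0.2634]
tcp_rot: [-0.001, 0.698, 0.716, -0.005]
ft_force: [-0.6, 0.6, -0.3]
opening: 0.0403
```

```bash
python3 - <<'E'
from h import *
import cv2
plan(hw(25,-13,215),3.7,3,-.12)
a=capture('top')[110:230,290:390];b=capture('scene')[140:280,260:380]
c=np.zeros((560,790,3),'uint8');c[:360,:300]=cv2.resize(a,None,fx=3,fy=3,interpolation=2);c[:560,310:790]=cv2.resize(b,(480,560),interpolation=2)
cv2.imwrite('pics/z1.png',c)
E
```

```text
at [ 0.6731 -0.0633  0.2634] yaw 1.4 tilt [-0.009 -0.005 -1.   ] F [-0.6  0.6 -0.3] op 0.0403 t 2.4
[0, 0, np.float64(-0.15), 0.17, -0.02, 0.32, -0.12]
[0, 0, np.float64(-0.15), 0.17, -0.02, 0.32, -0.12]
[0, 0, np.float64(-0.15), 0.17, -0.02, 0.32, -0.12]
```

View pics/z1.png

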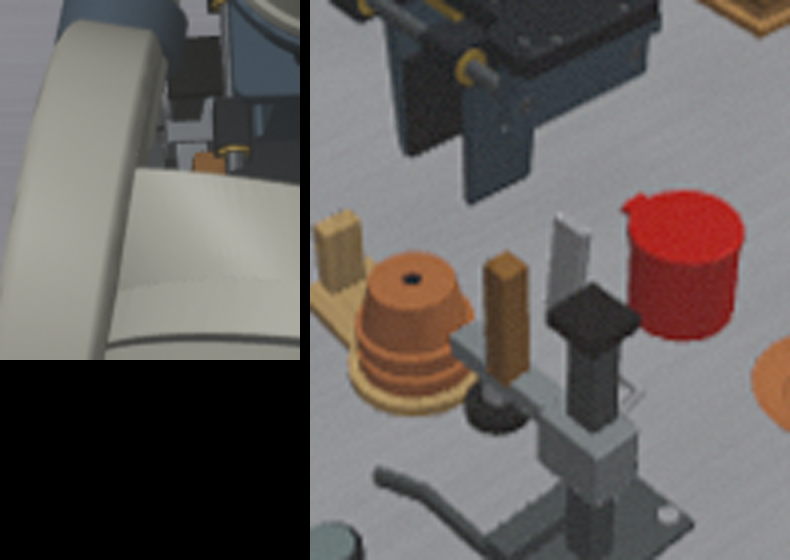

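The fingers are open across the stand's x, about 25 mm off in −y and still above the grip. I'll correct the position and tilt and then descend.

>>> {"method": "move_arm", "body": {
  "steps": [-0.1,0.06,-0.15,0.25,-0.03,0,-0.12,0,0,-0.15,0.25,-0.03,0,-0.12,0,0,-0.15,0,0,0.1,-0.12,0,0,0,0,0,0,-0.12]
}}

```text
t: 2.9
ee_pos: [0.6652, -0.0297, 0.2587]
tcp_rot: [-0.002, 0.68, 0.734, 0.001]
ft_force: [0.5, -0.2, -0.6]
opening: 0.0401
```

```bash
python3 - <<'E'
from h import *
import cv2
plan(hw(25,-13,148),3.7,5,-.12)
# predicted pixels for finger tips vs post in scene
p=hw(25,-13,187);print(proj('scene',p), [proj('scene',pose()[0]['ee_pos']+rz(YAW)@np.array([s*.020,0,0])).round(1).tolist() for s in(-1,1)])
E
```

```text
at [ 0.6652 -0.0297  0.2587] yaw 4.4 tilt [-0.001  0.003 -1.   ] F [ 0.5 -0.2 -0.6] op 0.0401 t 2.9
[0, 0, np.float64(0.03), -0.04, 0.01, 0.44, -0.12]
[0, 0, np.float64(0.03), -0.04, 0.01, 0.44, -0.12]
[0, 0, np.float64(0.03), -0.04, 0.01, 0.44, -0.12]
[0, 0, np.float64(0.03), -0.04, 0.01, 0.44, -0.12]
[0, 0, np.float64(0.03), -0.04, 0.01, 0.44, -0.12]
[307.68576452 205.30259927] [[302.4, 170.3], [316.0, 179.2]]
```

>>> {"method": "move_arm", "body": {
  "steps": [0,0,0.03,-0.12,0.06,0,-0.12,0,0,0,0,0,0,-0.12,0,0,0,0,0,0.5,-0.12,0,0,0,0,0,0,-0.12]
}}

```text
t: 3.3
ee_pos: [0.6692, -0.0358, 0.2339]
tcp_rot: [-0.001, 0.68, 0.733, 0.001]
ft_force: [-1.9, -0.0, -0.9]
opening: 0.04
```

```bash
python3 - <<'E'
from h import *
plan(hw(25,-13,148),3.7,3,-.12)
E
```

```text
at [ 0.6692 -0.0358  0.2339] yaw 4.3 tilt [ 0.     0.003 -1.   ] F [-1.9 -0.  -0.9] op 0.04 t 3.3
[0, 0, np.float64(0.04), -0.02, -0.0, 0.57, -0.12]
[0, 0, np.float64(0.04), -0.02, -0.0, 0.57, -0.12]
[0, 0, np.float64(0.04), -0.02, -0.0, 0.57, -0.12]
```

>>> {"method": "move_arm", "body": {
  "steps": [0,0,0.04,-0.05,0,0.5,-0.12,0,0,0.04,0,0,0.3,-0.12,0,0,0,0,0,0.2,-0.12,0,0,0,0,0,0,-0.12]
}}

```text
t: 3.7
ee_pos: [0.6713, -0.0395, 0.1859]
tcp_rot: [0.001, 0.683, 0.73, 0.002]
ft_force: [0.7, 0.1, -0.2]
opening: 0.0402
```

>>> {"method": "move_arm", "body": {
  "steps": [0,0,0,0,0,0.4,-0.12,0,0,0,0,0,0.3,-0.12,0,0,0,0,0,0,-0.12]
}}

```text
t: 4.0
ee_pos: [0.6731, -0.0399, 0.1529]
tcp_rot: [0.002, 0.683, 0.73, 0.003]
ft_force: [-0.7, 0.5, 0.9]
opening: 0.0399
```

>>> {"method": "move_arm", "body": {
  "steps": [0,0,0,0,0,0,-0.6,0,0,0,0,0,0,-1,0,0,0,0,0,0,-1,0,0,0,0,0,0,-1]
}}

```text
t: 4.4
ee_pos: [0.6702, -0.0402, 0.1547]
tcp_rot: [0.0, 0.683, 0.73, 0.001]
ft_force: [5.5, -0.5, -5.5]
opening: 0.0182
```

```bash
python3 - <<'E'
from h import *
import cv2
plan(hw(25,-13,148+62),3.7,8,-1)
b=capture('scene')[150:290,260:380]
cv2.imwrite('pics/z2.png',cv2.resize(b,(480,560),interpolation=2))
E
```

```text
at [ 0.6702 -0.0402  0.1547] yaw 3.8 tilt [ 0.002  0.001 -1.   ] F [ 5.5 -0.5 -5.5] op 0.0182 t 4.4
[0, 0, np.float64(0.0), 0.0, -0.0, -0.14, -1]
[0, 0, np.float64(0.0), 0.0, -0.0, -0.14, -1]
[0, 0, np.float64(0.0), 0.0, -0.0, -0.14, -1]
[0, 0, np.float64(0.0), 0.0, -0.0, -0.14, -1]
[0, 0, np.float64(0.0), 0.0, -0.0, -0.14, -1]
[0, 0, np.float64(0.0), 0.0, -0.0, -0.14, -1]
[0, 0, np.float64(0.0), 0.0, -0.0, -0.14, -1]
[0, 0, np.float64(0.0), 0.0, -0.0, -0.14, -1]
```

View pics/z2.png

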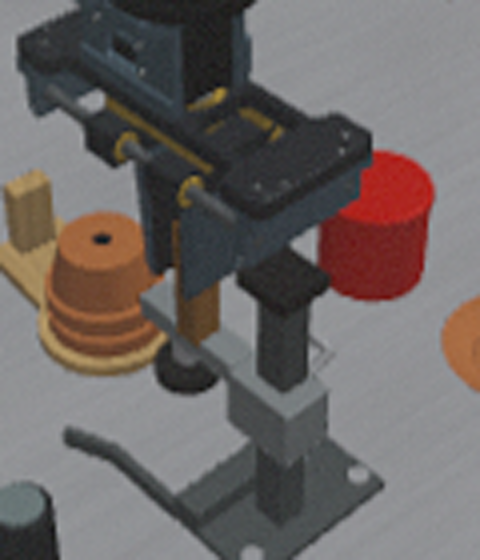

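The grip reads 18.2 mm on the wooden post and the lever is free. Now I lift.

>>> {"method": "move_arm", "body": {
  "steps": [0,0,0,0,0,-0.2,-1,0,0,0,0,0,-0.2,-1,0,0,0,0,0,-0.2,-1]
}}

```text
t: 4.75
ee_pos: [0.6703, -0.0403, 0.1835]
tcp_rot: [-0.001, 0.684, 0.73, 0.001]
ft_force: [4.9, -1.2, -22.0]
opening: 0.0179
```

>>> {"method": "move_arm", "body": {
  "steps": [0,0,0,0,0,-0.2,-1,0,0,0,0,0,-0.1,-1]
}}

```text
t: 4.95
ee_pos: [0.6702, -0.0403, 0.1999]
tcp_rot: [-0.001, 0.684, 0.73, 0.001]
ft_force: [0.2, -1.9, -7.7]
opening: 0.0177
```

>>> {"method": "move_arm", "body": {
  "steps": [0,0,0,0,0,-0.12,-1,0,0,0,0,0,-0.05,-1]
}}

```text
t: 5.15
ee_pos: [0.6703, -0.0403, 0.2096]
tcp_rot: [-0.001, 0.684, 0.73, 0.001]
ft_force: [2.9, -1.2, -15.2]
opening: 0.0179
```

>>> {"method": "move_arm", "body": {
  "steps": [0,0,0,0,0,-0.06,-1,0,0,0,0,0,0,-1]
}}

```text
t: 5.35
ee_pos: [0.6703, -0.0403, 0.2139]
tcp_rot: [-0.0, 0.684, 0.73, 0.001]
ft_force: [-2.8, -1.7, -2.7]
opening: 0.0174
```

>>> {"method": "move_arm", "body": {
  "steps": [0,0,0,0,0,-0.04,-1,0,0,0,0,0,0,-1]
}}

```text
t: 5.55
ee_pos: [0.6703, -0.0403, 0.2168]
tcp_rot: [0.0, 0.684, 0.73, 0.001]
ft_force: [-1.7, -1.2, -5.1]
opening: 0.0178
```

```bash
python3 - <<'E'
from h import *
import cv2
s=sense();print(s['ft_force'],s['ee_pos'])
b=capture('scene')[150:290,260:380]
cv2.imwrite('pics/z3.png',cv2.resize(b,(480,560),interpolation=2))
E
```

```text
[-1.72498943 -1.19273468 -5.1279224 ] [ 0.67029506 -0.04033835  0.21679963]
```

View pics/z3.png

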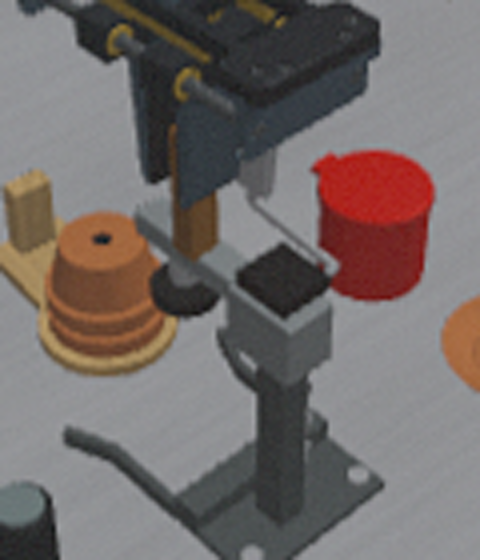

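The carriage is just under the rubber stop and only its weight hangs on the gripper. I'll ease it down to test the notch.

>>> {"method": "move_arm", "body": {
  "steps": [0,0,0,0,0,0.03,-1,0,0,0,0,0,0,-1]
}}

```text
t: 5.8
ee_pos: [0.6703, -0.0403, 0.215]
tcp_rot: [0.0, 0.684, 0.73, 0.001]
ft_force: [-0.8, -1.5, -5.3]
opening: 0.0176
```

>>> {"method": "move_arm", "body": {
  "steps": [0,0,0,0,0,0.03,-1,0,0,0,0,0,0,-1]
}}

```text
t: 6.0
ee_pos: [0.6703, -0.0403, 0.2149]
tcp_rot: [0.0, 0.684, 0.73, 0.001]
ft_force: [-1.1, -1.3, -1.4]
opening: 0.0175
```

The arm holds at z = 0.2149 with the weight off the gripper, so it is in the top notch. I'll release and rise.

>>> {"method": "move_arm", "body": {
  "steps": [0,0,0,0,0,0,-0.12,0,0,0,0,0,0,-0.12,0,0,0,0,0,-0.2,-0.12,0,0,0,0,0,-0.6,-0.12,0,0,0,0,0,-0.6,-0.12]
}}

```text
t: 6.5
ee_pos: [0.6695, -0.04, 0.2848]
tcp_rot: [-0.001, 0.683, 0.73, 0.0]
ft_force: [0.0, -0.1, 0.7]
opening: 0.04
```

```bash
python3 - <<'E'
from h import *
plan([.4542,-.0119,.22],88.1,18,1)
E
```

```text
at [ 0.6695 -0.04    0.2848] yaw 3.8 tilt [-0.001  0.002 -1.   ] F [ 0.  -0.1  0.7] op 0.04 t 6.5
[0, 0, np.float64(-0.94), 0.05, -0.24, 0.07, 1]
[0, 0, np.float64(-0.94), 0.07, -0.23, 0.07, 1]
[0, 0, np.float64(-0.94), 0.08, -0.23, 0.07, 1]
[0, 0, np.float64(-0.94), 0.1, -0.22, 0.07, 1]
[0, 0, np.float64(-0.94), 0.12, -0.21, 0.07, 1]
[0, 0, np.float64(-0.94), 0.14, -0.2, 0.07, 1]
[0, 0, np.float64(-0.94), 0.15, -0.19, 0.07, 1]
[0, 0, np.float64(-0.94), 0.17, -0.17, 0.07, 1]
[0, 0, np.float64(-0.94), 0.18, -0.16, 0.07, 1]
[0, 0, np.float64(-0.94), 0.19, -0.14, 0.07, 1]
[0, 0, np.float64(-0.94), 0.2, -0.13, 0.07, 1]
[0, 0, np.float64(-0.94), 0.21, -0.11, 0.07, 1]
[0, 0, np.float64(-0.94), 0.22, -0.09, 0.07, 1]
[0, 0, np.float64(-0.94), 0.23, -0.07, 0.07, 1]
[0, 0, np.float64(-0.94), 0.23, -0.06, 0.07, 1]
[0, 0, np.float64(-0.94), 0.24, -0.04, 0.07, 1]
[0, 0, np.float64(-0.94), 0.24, -0.02, 0.07, 1]
[0, 0, np.float64(-0.94), 0.24, 0.0, 0.07, 1]
```

>>> {"method": "move_arm", "body": {
  "steps": [0,0,-0.94,0.05,-0.24,0,-0.12,0,0,-0.94,0.07,-0.23,0,-0.12,0,0,-0.94,0.08,-0.23,0,-0.12,0,0,-0.94,0.1,-0.22,0,0.3,0,0,-0.94,0.12,-0.21,0,0.3]
}}

```text
t: 7.0
ee_pos: [0.6121, -0.0327, 0.294]
tcp_rot: [0.005, 0.514, 0.858, 0.004]
ft_force: [-0.1, 0.2, 0.6]
opening: 0.0533
```

>>> {"method": "move_arm", "body": {
  "steps": [0,0,-0.94,0.14,-0.2,0,0.3,0,0,-0.94,0.15,-0.19,0,0.3,0,0,-0.94,0.17,-0.17,0,0.3,0,0,-0.94,0.18,-0.16,0,0.3,0,0,-0.94,0.19,-0.14,0,0.3]
}}

```text
t: 7.5
ee_pos: [0.5514, -0.026, 0.2977]
tcp_rot: [0.009, 0.32, 0.947, 0.003]
ft_force: [0.6, 1.0, -0.4]
opening: 0.0593
```

>>> {"method": "move_arm", "body": {
  "steps": [0,0,-0.94,0.2,-0.13,0.1,0.3,0,0,-0.94,0.21,-0.11,0.1,0.3,0,0,-0.94,0.22,-0.09,0.1,0.3,0,0,-0.94,0.23,-0.07,0.1,0.3,0,0,-0.94,0.23,-0.06,0.1,0.3]
}}

```text
t: 8.0
ee_pos: [0.4925, -0.0209, 0.2758]
tcp_rot: [0.014, 0.112, 0.994, 0.001]
ft_force: [1.6, 0.1, 0.3]
opening: 0.0597
```

```bash
python3 - <<'E'
from h import *
plan([.4542,-.0119,.14],88.1,5,.3)
E
```

```text
at [ 0.4925 -0.0209  0.2758] yaw 77.2 tilt [ 0.028 -0.001 -1.   ] F [1.6 0.1 0.3] op 0.0597 t 8.0
[0, 0, np.float64(-0.44), 0.16, 0.0, 0.54, 0.3]
[0, 0, np.float64(-0.44), 0.16, 0.01, 0.54, 0.3]
[0, 0, np.float64(-0.44), 0.16, 0.01, 0.54, 0.3]
[0, 0, np.float64(-0.44), 0.16, 0.02, 0.54, 0.3]
[0, 0, np.float64(-0.44), 0.16, 0.03, 0.54, 0.3]
```

>>> {"method": "move_arm", "body": {
  "steps": [0,0.16,-0.44,0.16,0,0.3,0.3,0,0.16,-0.44,0.16,0.01,0.4,0.3,0,0,-0.44,0.16,0.01,0.5,0.3,0,0,-0.44,0.16,0.02,0.5,0.3,0,0,-0.2,0.1,0.03,0.4,0.3]
}}

```text
t: 8.5
ee_pos: [0.4596, -0.012, 0.1735]
tcp_rot: [0.006, 0.021, 1.0, 0.001]
ft_force: [-0.1, 0.8, -0.4]
opening: 0.0592
```

>>> {"method": "move_arm", "body": {
  "steps": [0,0,0,0,0,0.2,0.3,0,0,0,0,0,0,0.3]
}}

```text
t: 8.7
ee_pos: [0.4593, -0.0117, 0.1626]
tcp_rot: [0.005, 0.021, 1.0, 0.001]
ft_force: [0.6, 1.1, 1.0]
opening: 0.0594
```

```bash
cat >> h.py <<'E'
def plan(tgt,yaw_deg,n,grip):
    from scipy.spatial.transform import Rotation as R
    s,M=pose();p=s['ee_pos'];a=np.deg2rad(yaw_deg)
    Mt=np.array([[-np.sin(a),np.cos(a),0],[np.cos(a),np.sin(a),0],[0,0,-1]]).T
    rv=R.from_matrix(M.T@Mt).as_rotvec();step=(np.array(tgt)-p)/n
    print('at',p.round(4),'home-frame',((rz(-YAW)@(p-H))*1e3).round(1),'F',s['ft_force'].round(1),'op',round(float(s['opening']),4),'t',s['t'],'rv deg',np.rad2deg(rv).round(1))
    for k in range(n):
        ax=(M@R.from_rotvec(rv*k/n).as_matrix()).T
        print((np.rad2deg(rv)/n/5).round(2).tolist()+(ax@step/.05).round(2).tolist()+[grip])
E
python3 - <<'E'
from h import *
import cv2
plan([.4542,-.0119,.028],88.1,3,.3)
b=capture('scene')[150:290,220:390]
cv2.imwrite('pics/z4.png',cv2.resize(b,None,fx=4,fy=4,interpolation=2))
E
```

```text
at [ 0.4593 -0.0117  0.1626] home-frame [-182.9   27.   162.6] F [0.6 1.1 1. ] op 0.0594 t 8.7 rv deg [ 0.2  0.6 -0.5]
[0.01, 0.04, -0.03, 0.04, -0.01, 0.9, 0.3]
[0.01, 0.04, -0.03, 0.04, -0.0, 0.9, 0.3]
[0.01, 0.04, -0.03, 0.04, -0.0, 0.9, 0.3]
```

View pics/z4.png

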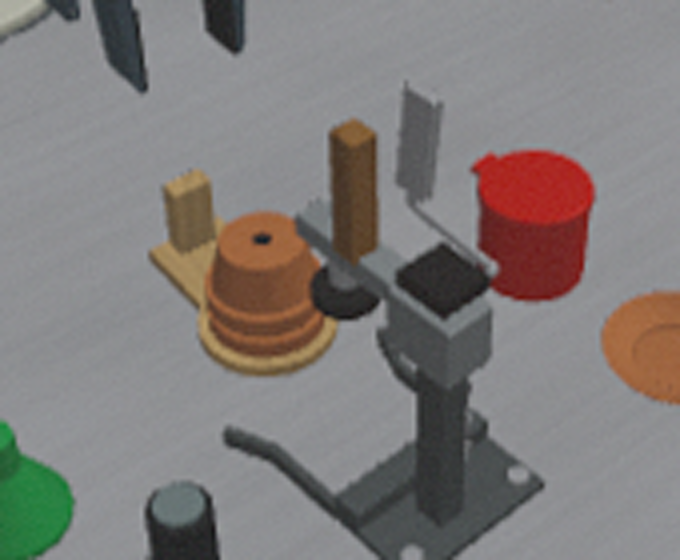

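The arm stands by itself at the top (post top at about (308,181)) and the fingers are above the handle. I'll descend onto the handle and grip it.

>>> {"method": "move_arm", "body": {
  "steps": [0.01,0.06,-0.05,0.06,0,0.6,0.3,0,0.06,-0.05,0.06,0,0.6,0.3,0,0,0,0,0,0.6,0.3,0,0,0,0,0,0.4,0.3,0,0,0,0,0,0,0.3]
}}

```text
t: 9.25
ee_pos: [0.4631, -0.0129, 0.056]
tcp_rot: [0.008, 0.018, 1.0, 0.0]
ft_force: [0.6, -0.6, 1.0]
opening: 0.0595
```

```bash
python3 - <<'E'
from h import *
for p in(48,60,62):print(proj('scene',hw(25,-13,187+p)))
plan([.4542,-.0119,.028],88.1,1,.3)
E
```

```text
[307.16589308 186.96948029]
[307.029392   182.15580832]
[307.00637453 181.34410378]
at [ 0.4631 -0.0129  0.056 ] home-frame [-179.2   25.7   56. ] F [ 0.6 -0.6  1. ] op 0.0595 t 9.25 rv deg [ 0.   0.9 -0.1]
[0.0, 0.17, -0.03, 0.19, 0.01, 0.56, 0.3]
```

>>> {"method": "move_arm", "body": {
  "steps": [0,0.17,0,0.18,0,0.2,0.3,0,0,0,0.02,0.01,0.3,0.3,0,0,0,0,0,0,0.3]
}}

```text
t: 9.55
ee_pos: [0.4553, -0.0125, 0.0329]
tcp_rot: [0.002, 0.018, 1.0, -0.0]
ft_force: [0.1, -0.1, 0.3]
opening: 0.0597
```

```bash
python3 - <<'E'
from h import *
plan([.4542,-.0119,.028],88.1,1,.3)
E
```

```text
at [ 0.4553 -0.0125  0.0329] home-frame [-186.9   26.5   32.9] F [ 0.1 -0.1  0.3] op 0.0597 t 9.55 rv deg [-0.   0.2 -0.2]
[-0.0, 0.04, -0.04, 0.02, 0.01, 0.1, 0.3]
```

>>> {"method": "move_arm", "body": {
  "steps": [0,0.04,0,0.02,0.01,0.1,0.3,0,0,0,0,0,0,0,0,0,0,0,0,0,-1,0,0,0,0,0,0,-1,0,0,0,0,0,0,-1]
}}

```text
t: 10.05
ee_pos: [0.4558, -0.0123, 0.0304]
tcp_rot: [0.002, 0.018, 1.0, -0.0]
ft_force: [-0.2, -0.3, 1.0]
opening: 0.0302
```

```bash
python3 - <<'E'
from h import *
# first align yaw & y in front of the guides, then go home
s=pose()[0]
print('align');plan(hw(-175,0,s['ee_pos'][2]*1e3),93.7,4,-1)
E
```

```text
align
at [ 0.4558 -0.0123  0.0304] home-frame [-186.4   26.7   30.4] F [-0.2 -0.3  1. ] op 0.0302 t 10.05 rv deg [-0.1  0.2 -5.8]
[-0.0, 0.01, -0.29, -0.07, -0.13, 0.0, -1]
[-0.0, 0.01, -0.29, -0.07, -0.13, 0.0, -1]
[-0.0, 0.01, -0.29, -0.06, -0.13, 0.0, -1]
[-0.0, 0.01, -0.29, -0.06, -0.13, 0.0, -1]
```

>>> {"method": "move_arm", "body": {
  "steps": [0,0,-0.29,-0.04,-0.13,0,-1,0,0,-0.29,-0.03,-0.13,0,-1,0,0,-0.29,-0.03,-0.13,0,-1,0,0,-0.29,-0.03,-0.13,0,-1,0,0,0,0,0,0,-1]
}}

```text
t: 10.55
ee_pos: [0.4616, -0.0386, 0.0308]
tcp_rot: [0.001, -0.035, 0.999, -0.0]
ft_force: [-0.2, -1.1, -4.0]
opening: 0.03
```

```bash
python3 - <<'E'
from h import *
import cv2
s=pose()[0]
plan(hw(-105,0,s['ee_pos'][2]*1e3),93.7,5,-1)
b=capture('scene')[170:310,210:380]
cv2.imwrite('pics/z5.png',cv2.resize(b,None,fx=4,fy=4,interpolation=2))
E
```

```text
at [ 0.4616 -0.0386  0.0308] home-frame [-1.822e+02  1.000e-01  3.080e+01] F [-0.2 -1.1 -4. ] op 0.03 t 10.55 rv deg [-0.   0.1  0.3]
[-0.0, 0.0, 0.01, -0.31, -0.0, 0.0, -1]
[-0.0, 0.0, 0.01, -0.31, -0.0, 0.0, -1]
[-0.0, 0.0, 0.01, -0.31, -0.0, 0.0, -1]
[-0.0, 0.0, 0.01, -0.31, -0.0, 0.0, -1]
[-0.0, 0.0, 0.01, -0.31, -0.0, 0.0, -1]
```

View pics/z5.png

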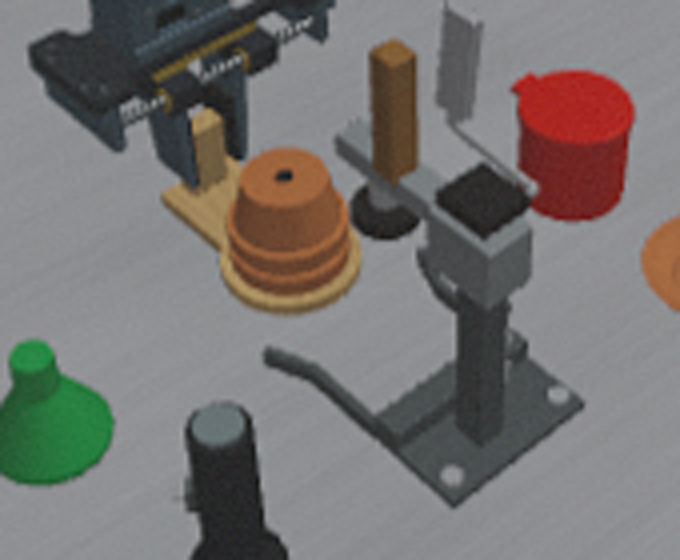

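The board is aligned and free (hole at (281,214)), the arm is still at the top, and the tub, rose and torch are well clear. I'll slide the paddle in.

>>> {"method": "move_arm", "body": {
  "steps": [0,0,0.05,-0.3,0,0.01,-1,0,0,0,-0.3,0,0,-1,0,0,0,-0.3,0,0,-1,0,0,0,-0.3,0,0,-1,0,0,0,-0.1,0,0,-1]
}}

```text
t: 11.1
ee_pos: [0.5247, -0.0321, 0.0308]
tcp_rot: [-0.002, -0.03, 1.0, 0.0]
ft_force: [-1.7, -0.8, -0.7]
opening: 0.0301
```

```bash
python3 - <<'E'
from h import *
print(proj('scene',hw(-93.8,0,76)))
s=pose()[0]
plan(hw(-88.4,0,s['ee_pos'][2]*1e3),93.7,2,-1)
E
```

```text
[280.18558834 213.94091145]
at [ 0.5247 -0.0321  0.0308] home-frame [-118.9    2.5   30.8] F [-1.7 -0.8 -0.7] op 0.0301 t 11.1 rv deg [ 0.  -0.2 -0.3]
[0.0, -0.02, -0.03, -0.31, -0.02, -0.0, -1]
[0.0, -0.02, -0.03, -0.31, -0.02, -0.0, -1]
```

>>> {"method": "move_arm", "body": {
  "steps": [0,0,-0.06,-0.1,-0.05,0,-1,0,0,0,-0.1,0,0,-1,0,0,0,-0.1,0,0,-1,0,0,0,0,0,0,-1]
}}

```text
t: 11.5
ee_pos: [0.5396, -0.0332, 0.0307]
tcp_rot: [-0.002, -0.032, 0.999, 0.0]
ft_force: [1.7, -0.4, -0.6]
opening: 0.0298
```

```bash
python3 - <<'E'
from h import *
s=pose()[0]
plan(hw(-88.4,0,s['ee_pos'][2]*1e3),93.7,2,-1)
E
```

```text
at [ 0.5396 -0.0332  0.0307] home-frame [-104.1    0.4   30.7] F [ 1.7 -0.4 -0.6] op 0.0298 t 11.5 rv deg [ 0.  -0.2 -0. ]
[0.0, -0.02, -0.0, -0.16, -0.0, -0.0, -1]
[0.0, -0.02, -0.0, -0.16, -0.0, -0.0, -1]
```

>>> {"method": "move_arm", "body": {
  "steps": [0,0,0,-0.1,0,0,-1,0,0,0,-0.08,0,0,-1,0,0,0,-0.04,0,0,-1]
}}

```text
t: 11.8
ee_pos: [0.5504, -0.0325, 0.0307]
tcp_rot: [-0.003, -0.032, 0.999, 0.0]
ft_force: [-3.2, -0.5, 1.5]
opening: 0.0297
```

>>> {"method": "move_arm", "body": {
  "steps": [0,0,0,-0.04,0,0,-1,0,0,0,-0.04,0,0,-1]
}}

```text
t: 12.0
ee_pos: [0.5545, -0.0322, 0.0306]
tcp_rot: [-0.003, -0.032, 0.999, 0.0]
ft_force: [-2.3, -0.1, 2.4]
opening: 0.0298
```

```bash
python3 - <<'E'
from h import *
s=pose()[0]
plan(hw(-88.4,0,s['ee_pos'][2]*1e3),93.7,1,-1)
E
```

```text
at [ 0.5545 -0.0322  0.0306] home-frame [-89.1   0.5  30.6] F [-2.3 -0.1  2.4] op 0.0298 t 12.0 rv deg [ 0.1 -0.3 -0. ]
[0.01, -0.07, -0.01, -0.01, -0.01, -0.0, -1]
```

Continuing gently until it meets the stop.

>>> {"method": "move_arm", "body": {
  "steps": [0,0,0,-0.03,0,0,-1,0,0,0,-0.02,0,0,-1]
}}

```text
t: 12.2
ee_pos: [0.5568, -0.032, 0.0306]
tcp_rot: [-0.003, -0.032, 0.999, 0.001]
ft_force: [-6.8, -1.3, 4.3]
opening: 0.0299
```

>>> {"method": "move_arm", "body": {
  "steps": [0,0,0,-0.03,0,0,-1,0,0,0,-0.02,0,0,-1]
}}

```text
t: 12.4
ee_pos: [0.5567, -0.0318, 0.0303]
tcp_rot: [-0.006, -0.032, 0.999, 0.001]
ft_force: [-6.6, -2.5, 8.0]
opening: 0.0298
```

>>> {"method": "move_arm", "body": {
  "steps": [0,0,0,-0.03,0,0,-1,0,0,0,0,0,0,-1]
}}

```text
t: 12.6
ee_pos: [0.5566, -0.0319, 0.0304]
tcp_rot: [-0.007, -0.032, 0.999, 0.001]
ft_force: [-0.1, -0.5, 0.7]
opening: 0.0297
```

The paddle stopped dead at the back stop. I'll release it, rise and check.

>>> {"method": "move_arm", "body": {
  "steps": [0,0,0,0,0,0,0.1,0,0,0,0,0,0,0.1,0,0.1,0,0,0,-0.2,0.1,0,0.06,0,0.1,0,-0.6,0.1,0,0,0,0.3,0,-0.8,0.1]
}}

```text
t: 13.1
ee_pos: [0.5379, -0.0328, 0.1085]
tcp_rot: [-0.017, -0.032, 0.999, 0.001]
ft_force: [0.5, 0.2, 0.0]
opening: 0.0498
```

>>> {"method": "move_arm", "body": {
  "steps": [0,0,0,0.2,0,-1,0.1,0,0,0,0,0,-1,0.4,0,0,0,0,0,-1,0.9,0,0,0,0,0,-1,0.9,0,0,0,0,0,0,0.9]
}}

```text
t: 13.6
ee_pos: [0.5342, -0.0336, 0.3169]
tcp_rot: [-0.014, -0.032, 0.999, 0.001]
ft_force: [0.3, -0.6, -0.6]
opening: 0.0793
```

```bash
python3 - <<'E'
from h import *
import cv2
plan(hw(25,2,310),93.7,5,.9)
b=capture('scene')[170:310,210:380]
cv2.imwrite('pics/z6.png',cv2.resize(b,None,fx=4,fy=4,interpolation=2))
for x in(-4,0,4):print(x,((proj('scene',hw(x-90,0,64))-[210,170])*4).round())
E
```

```text
at [ 0.5342 -0.0336  0.3169] home-frame [-109.5    0.4  316.9] F [ 0.3 -0.6 -0.6] op 0.0793 t 13.6 rv deg [ 0.1 -1.7  0. ]
[0.01, -0.07, 0.0, -0.54, 0.01, 0.01, 0.9]
[0.01, -0.07, 0.0, -0.54, 0.01, 0.02, 0.9]
[0.01, -0.07, 0.0, -0.54, 0.01, 0.02, 0.9]
[0.01, -0.07, 0.0, -0.54, 0.01, 0.02, 0.9]
[0.01, -0.07, 0.0, -0.54, 0.01, 0.02, 0.9]
-4 [282. 190.]
0 [286. 193.]
4 [290. 197.]
```

View pics/z6.png

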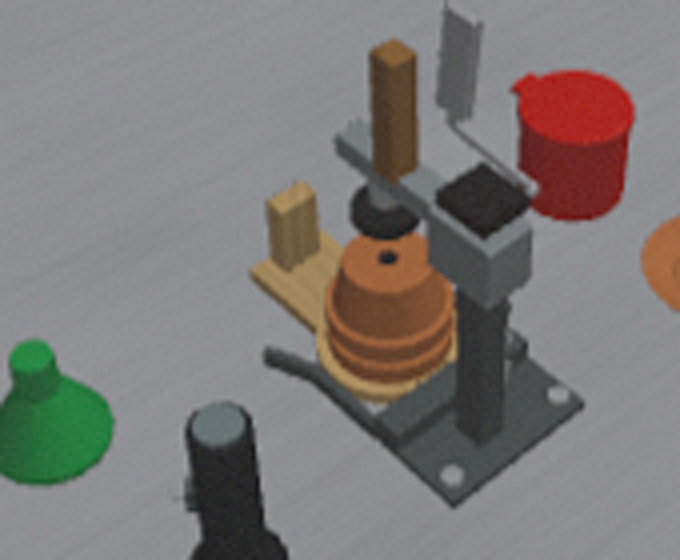

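The pots are home: the handle top is seen at (292,192) against (286–290,193–197) predicted, and the arm is up. Next I go above the grip and lever.

>>> {"method": "move_arm", "body": {
  "steps": [0,-0.1,0,-0.5,0,0,1,0,-0.1,0,-0.5,0,0,1,0,-0.1,0,-0.5,0,0,1,0,0,0,-0.5,0,0,1,0,0,0,-0.5,0,0,1]
}}

```text
t: 14.15
ee_pos: [0.6581, -0.0246, 0.3071]
tcp_rot: [-0.006, -0.032, 0.999, 0.002]
ft_force: [0.8, -0.4, -0.1]
opening: 0.0914
```

>>> {"method": "move_arm", "body": {
  "steps": [0,0,0,0,0,0,1]
}}

```text
t: 14.25
ee_pos: [0.6597, -0.0244, 0.3046]
tcp_rot: [-0.007, -0.032, 0.999, 0.002]
ft_force: [-1.3, -0.3, -1.7]
opening: 0.0913
```

```bash
python3 - <<'E'
from h import *
plan(hw(25,-0.5,290),93.7,2,1)
E
```

```text
at [ 0.6597 -0.0244  0.3046] home-frame [ 16.4   1.6 304.6] F [-1.3 -0.3 -1.7] op 0.0913 t 14.25 rv deg [ 0.3 -0.8 -0. ]
[0.03, -0.08, -0.0, -0.09, -0.02, 0.14, 1]
[0.03, -0.08, -0.0, -0.09, -0.02, 0.15, 1]
```

>>> {"method": "move_arm", "body": {
  "steps": [0.03,-0.08,0,-0.09,-0.02,0,1,0.03,-0.08,0,-0.08,-0.02,0,1,0,0,0,0,0,0.2,1,0,0,0,0,0,0.2,1,0,0,0,0,0,0,1]
}}

```text
t: 14.75
ee_pos: [0.6664, -0.0259, 0.2795]
tcp_rot: [-0.002, -0.032, 0.999, 0.0]
ft_force: [0.1, 0.2, -0.6]
opening: 0.0909
```

```bash
python3 - <<'E'
from h import *
plan(hw(25,-0.5,210),93.7,3,1)
E
```

```text
at [ 0.6664 -0.0259  0.2795] home-frame [ 22.9  -0.4 279.5] F [ 0.1  0.2 -0.6] op 0.0909 t 14.75 rv deg [ 0.  -0.2 -0. ]
[0.0, -0.01, -0.0, -0.02, -0.0, 0.46, 1]
[0.0, -0.01, -0.0, -0.02, -0.0, 0.46, 1]
[0.0, -0.01, -0.0, -0.01, -0.0, 0.46, 1]
```

>>> {"method": "move_arm", "body": {
  "steps": [0,-0.03,0,-0.03,0,0.4,1,0,0,0,-0.02,0,0.4,1,0,0,0,0,0,0.3,1,0,0,0,0,0,0.2,1,0,0,0,0,0,0,1]
}}

```text
t: 15.25
ee_pos: [0.6677, -0.0258, 0.2129]
tcp_rot: [0.0, -0.032, 0.999, 0.0]
ft_force: [-0.6, 0.1, 0.3]
opening: 0.0911
```

```bash
python3 - <<'E'
from h import *
import cv2
plan(hw(25,-0.5,208),93.7,1,1)
b=capture('scene')[130:270,230:400]
cv2.imwrite('pics/z7.png',cv2.resize(b,None,fx=4,fy=4,interpolation=2))
E
```

```text
at [ 0.6677 -0.0258  0.2129] home-frame [ 24.2  -0.4 212.9] F [-0.6  0.1  0.3] op 0.0911 t 15.25 rv deg [ 0.  0. -0.]
[0.0, 0.0, -0.01, -0.02, -0.0, 0.1, 1]
```

View pics/z7.png

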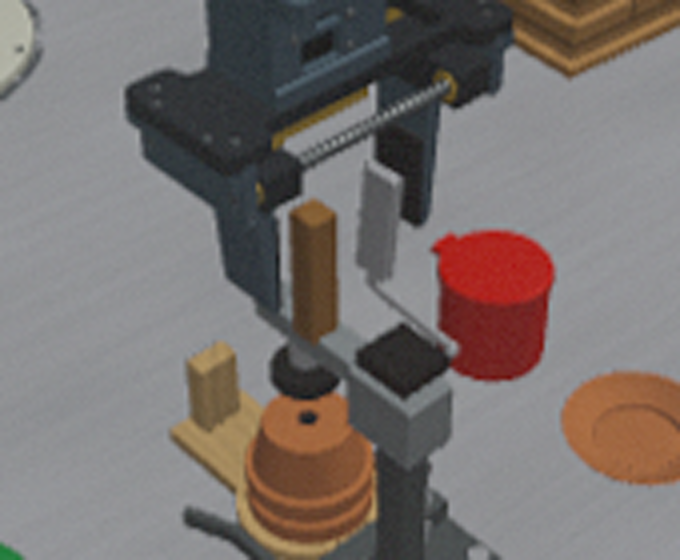

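The fingers straddle both plates with clearance. Before squeezing I'll centre the tool so the wooden-grip finger touches first, so the arm can't drop when the pawl comes out.

>>> {"method": "move_arm", "body": {
  "steps": [0,0,0,-0.02,0.1,0.08,0.7,0,0,0,0,0.1,0,0.45,0,0,0,0,0,0,0.45,0,0,0,0,0,0,0.45]
}}

```text
t: 15.7
ee_pos: [0.6696, -0.0148, 0.2121]
tcp_rot: [0.003, -0.032, 0.999, -0.0]
ft_force: [-0.4, 0.0, 0.1]
opening: 0.0667
```

```bash
python3 - <<'E'
from h import *
plan(hw(25,9.5,208),93.7,1,.45)
E
```

```text
at [ 0.6696 -0.0148  0.2121] home-frame [ 26.8  10.5 212.1] F [-0.4  0.   0.1] op 0.0667 t 15.7 rv deg [-0.   0.3 -0. ]
[-0.0, 0.06, -0.01, 0.04, -0.02, 0.08, 0.45]
```

>>> {"method": "move_arm", "body": {
  "steps": [0,0.06,0,0.04,0,0.06,0.38,0,0,0,0,0,0,0.36,0,0,0,0,0,0,0.36]
}}

```text
t: 16.0
ee_pos: [0.6681, -0.0161, 0.2097]
tcp_rot: [0.001, -0.032, 0.999, -0.001]
ft_force: [-0.3, -0.1, 0.4]
opening: 0.0621
```

>>> {"method": "move_arm", "body": {
  "steps": [0,0,0,0,0.04,0,0.3,0,0,0,0,0,0,0.3]
}}

```text
t: 16.2
ee_pos: [0.6682, -0.0176, 0.2097]
tcp_rot: [0.001, -0.031, 1.0, -0.004]
ft_force: [0.1, 4.3, 1.4]
opening: 0.0595
```

>>> {"method": "move_arm", "body": {
  "steps": [0,0,0,0,0,0,0.3]
}}

```text
t: 16.3
ee_pos: [0.6682, -0.0175, 0.2097]
tcp_rot: [0.001, -0.031, 1.0, -0.004]
ft_force: [0.3, 1.0, 2.0]
opening: 0.0595
```

```bash
python3 - <<'E'
from h import *
s=sense();print(s['wrist_torque'])
plan(hw(25,9.5,208),93.7,1,.3)
E
```

```text
[0.45353345 0.01479509 0.02466537]
at [ 0.6682 -0.0175  0.2097] home-frame [ 25.3   7.9 209.7] F [0.3 1.  2. ] op 0.0595 t 16.3 rv deg [-0.4  0.1 -0.1]
[-0.08, 0.02, -0.03, 0.01, 0.03, 0.03, 0.3]
```

>>> {"method": "move_arm", "body": {
  "steps": [0,0,0,0,0.06,0,0.25,0,0,0,0,0.06,0,-1,0,0,0,0,0.04,0,-1,0,0,0,0,0,0,-1]
}}

```text
t: 16.7
ee_pos: [0.6688, -0.0259, 0.2094]
tcp_rot: [0.001, -0.028, 0.999, -0.016]
ft_force: [1.7, 5.0, -5.0]
opening: 0.0433
```

```bash
python3 - <<'E'
from h import *
plan(hw(25,9.5,208),93.7,1,-1)
E
```

```text
at [ 0.6688 -0.0259  0.2094] home-frame [ 25.3  -0.5 209.4] F [ 1.7  5.  -5. ] op 0.0433 t 16.7 rv deg [-1.8  0.1 -0.5]
[-0.36, 0.01, -0.1, 0.01, 0.2, 0.02, -1]
```

Squeezed to 43.3 mm, with the arm's 5 N now on the gripper. Lowering.

>>> {"method": "move_arm", "body": {
  "steps": [0,0,0,0,0,0.1,-1,0,0,0,0,0,0.14,-1,0,0,0,0,0,0.14,-1,0,0,0,0,0,0.08,-1]
}}

```text
t: 17.1
ee_pos: [0.6688, -0.0256, 0.1836]
tcp_rot: [0.001, -0.028, 1.0, -0.015]
ft_force: [3.6, -4.9, -3.0]
opening: 0.0443
```

>>> {"method": "move_arm", "body": {
  "steps": [0,0,0,0,0,0.04,-1,0,0,0,0,0,0,-1]
}}

```text
t: 17.3
ee_pos: [0.6688, -0.0256, 0.1793]
tcp_rot: [0.0, -0.028, 0.999, -0.015]
ft_force: [2.4, -4.4, -4.0]
opening: 0.0437
```

>>> {"method": "move_arm", "body": {
  "steps": [0,0,0,0,0,0.03,-1,0,0,0,0,0,0.02,-1]
}}

```text
t: 17.5
ee_pos: [0.6689, -0.0256, 0.1761]
tcp_rot: [0.0, -0.028, 0.999, -0.015]
ft_force: [-3.8, -4.1, 14.6]
opening: 0.0439
```

>>> {"method": "move_arm", "body": {
  "steps": [0,0,0,0,0,0.02,-1]
}}

```text
t: 17.6
ee_pos: [0.669, -0.0256, 0.1758]
tcp_rot: [0.001, -0.028, 0.999, -0.015]
ft_force: [-7.1, -2.9, 18.9]
opening: 0.0437
```

>>> {"method": "move_arm", "body": {
  "steps": [0,0,0,0,0,0.02,-1]
}}

```text
t: 17.7
ee_pos: [0.669, -0.0256, 0.1758]
tcp_rot: [0.001, -0.028, 0.999, -0.015]
ft_force: [-7.0, -2.4, 17.8]
opening: 0.0439
```

>>> {"method": "move_arm", "body": {
  "steps": [0,0,0,0,0,0.01,-1]
}}

```text
t: 17.8
ee_pos: [0.6689, -0.0257, 0.1762]
tcp_rot: [0.001, -0.029, 0.999, -0.016]
ft_force: [-4.5, -3.0, 11.5]
opening: 0.0439
```

>>> {"method": "move_arm", "body": {
  "steps": [0,0,0,0,0,0.01,-1]
}}

```text
t: 17.9
ee_pos: [0.6689, -0.0256, 0.1764]
tcp_rot: [0.002, -0.029, 0.999, -0.016]
ft_force: [-2.7, -3.7, 7.8]
opening: 0.0442
```

>>> {"method": "move_arm", "body": {
  "steps": [0,0,0,0,0,0.015,-1,0,0,0,0,0,0.014,-1]
}}

```text
t: 18.1
ee_pos: [0.669, -0.0256, 0.1764]
tcp_rot: [0.002, -0.029, 0.999, -0.016]
ft_force: [-4.0, -3.6, 11.4]
opening: 0.0441
```

>>> {"method": "move_arm", "body": {
  "steps": [0,0,0,0,0,0.014,-1,0,0,0,0,0,0.014,-1,0,0,0,0,0,0.014,-1]
}}

```text
t: 18.4
ee_pos: [0.669, -0.0257, 0.1763]
tcp_rot: [0.003, -0.029, 0.999, -0.017]
ft_force: [-3.0, -4.0, 12.0]
opening: 0.044
```

>>> {"method": "move_arm", "body": {
  "steps": [0,0,0,0,0,0.014,-1,0,0,0,0,0,0.014,-1,0,0,0,0,0,0.014,-1]
}}

```text
t: 18.7
ee_pos: [0.669, -0.0257, 0.1763]
tcp_rot: [0.004, -0.03, 0.999, -0.017]
ft_force: [-3.6, -3.9, 11.9]
opening: 0.044
```

Held at a tool force of about 12 N plus the arm's 5 N, so about 17 N at the foot, for 0.6 s and more. Now I let go.

>>> {"method": "move_arm", "body": {
  "steps": [0,0,0,0,0,0.008,-1,0,0,0,0,0,0.005,0.3,0,0,0,0,0,0,1,0,0,0,0,0,0,1,0,0,0,0,0,0,1]
}}

```text
t: 19.2
ee_pos: [0.6685, -0.023, 0.1756]
tcp_rot: [0.004, -0.031, 0.999, -0.017]
ft_force: [-0.7, 0.2, 0.6]
opening: 0.0732
```

```bash
python3 - <<'E'
from h import *
import cv2
plan(hw(25,1,250),93.7,3,1)
b=capture('scene')[130:270,230:400]
cv2.imwrite('pics/z8.png',cv2.resize(b,None,fx=4,fy=4,interpolation=2))
E
```

```text
at [ 0.6685 -0.023   0.1756] home-frame [ 25.2   2.4 175.6] F [-0.7  0.2  0.6] op 0.0732 t 19.2 rv deg [-1.9  0.4 -0.2]
[-0.13, 0.03, -0.01, -0.0, -0.03, -0.5, 1]
[-0.13, 0.03, -0.01, -0.0, -0.02, -0.5, 1]
[-0.13, 0.03, -0.01, -0.0, -0.01, -0.5, 1]
```

View pics/z8.png

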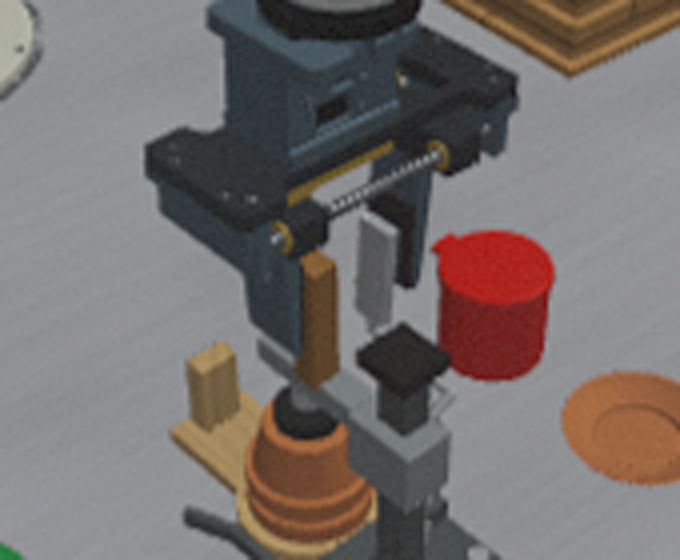

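The foot rests on the pots and the fingers are opening clear of both plates, with force about 0. I'll open fully and then rise.

>>> {"method": "move_arm", "body": {
  "steps": [0,0,0,0,0.02,0,1,0,0,0,0,0,0,1,0,0,0,0,0,-0.1,1,0,0,0,0,0,-0.3,1]
}}

```text
t: 19.65
ee_pos: [0.6672, -0.0216, 0.1944]
tcp_rot: [0.003, -0.031, 0.999, -0.017]
ft_force: [-0.0, 0.4, -0.4]
opening: 0.091
```

>>> {"method": "move_arm", "body": {
  "steps": [0,0,0,0,0,-0.6,1,0,0,0,0,0,-1,1,0,0,0,0,0,-1,1,0,0,0,0.6,0,-0.5,1,0,0,0,1,0,0,1]
}}

```text
t: 20.15
ee_pos: [0.5883, -0.0217, 0.3567]
tcp_rot: [0.004, -0.031, 0.999, -0.017]
ft_force: [-0.9, -0.2, 1.0]
opening: 0.0913
```

>>> {"method": "move_arm", "body": {
  "steps": [0,0,0,1,0,0,1,0,0,0,1,0,0,1,0,0,0,0.6,0,0,1,0,0,0,0,0,0,1,0,0,0,0,0,0,1]
}}

```text
t: 20.65
ee_pos: [0.4503, -0.0299, 0.3597]
tcp_rot: [0.007, -0.03, 0.999, -0.018]
ft_force: [1.1, -0.2, 0.4]
opening: 0.0913
```

```bash
python3 - <<'E'
from h import *
import cv2
s=sense();print(s['t'],s['ee_pos'],s['ft_force'])
b=capture('scene')[170:320,210:380]
cv2.imwrite('pics/z9.png',cv2.resize(b,None,fx=4,fy=4,interpolation=2))
for x in(24,27,36):print(x,((proj('scene',hw(25,-13,187+x))-[210,170])*4).round())
E
```

```text
20.65 [ 0.45030686 -0.02988096  0.35969867] [ 1.12503827 -0.22375775  0.39799923]
24 [390. 105.]
27 [390. 101.]
36 [389.  87.]
```

View pics/z9.png

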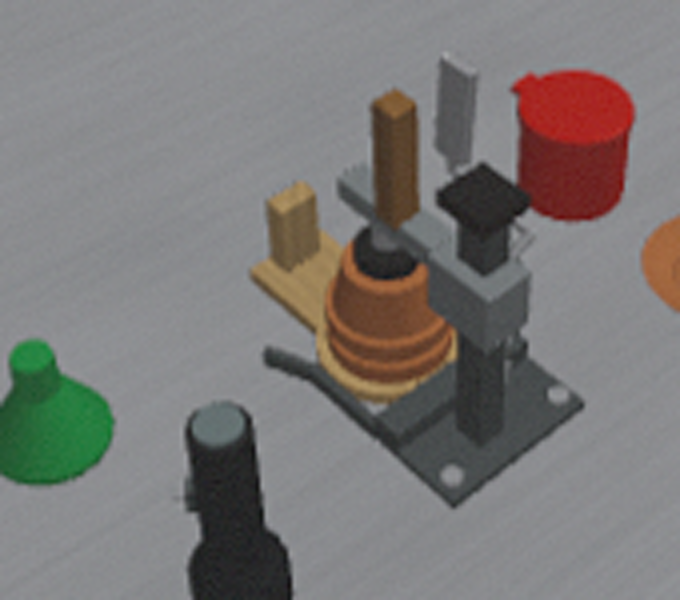

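The foot rests on the pots: the post top at (395,99) matches p ≈ 0.028, and the handle is unchanged at (292,192). The torch, rose and tub have not moved. Handing in.

```bash
python3 -c "
from cell import bot;print(bot.finish_job())"
```

```text
the job is handed in; nothing more can be done
None
```

The job is done and handed in at about 20.7 s. The hold-down foot is resting on the pots and the robot is clear of everything.

- **Raising:** I lifted the arm by the wooden grip to the top notch. The readings I saw peaked at 22 N while clicking over teeth, and I stopped short of the rubber stop. It stood by itself there: the gripper stayed at the same height when eased down, and the picture gave about 60 mm.
- **Sliding in:** I slid the paddle in until it stopped against the back stop at about 7 N. The handle was seen within about 2 px of its expected home position.
- **Pressing:** I squeezed the lever to the grip (43–44 mm) and lowered the arm. I then pressed for about 0.8 s at roughly 12 N from the tool, which is about 17 N at the foot with the arm's weight. I then let go.
- **Last checks:** the final picture shows the arm at about 28 mm, which is the height for resting on the pots. The paddle is still home, and the torch, tub and rose are where they were.

**Harder than intended:** at the start of the press the tool force briefly reached 18.9 N. With the arm's 5 N that is about 24 N on the pots, close to the 25 N limit. I only read the force at the end of each move, so a slightly higher peak in between is possible.

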